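# Tighten the water filter's square plug with the click wrench

## Task

Fit the click wrench over the square plug on top of the water filter and turn it clockwise (seen from above) until the wrench clicks, that is, its handle gives way at the neck. Stop there, without forcing it on past the click, so that the thread is not damaged; then leave the plug turned in, take the wrench off and lay it down gently, flat on the worktop clear of the filter. Leave the other things on the worktop where they are.

Things in the scene. Friction and masses are not known exactly. Their poses are not given: they have to be found in the camera images.
- wrench: Click-type torque wrench, loose, 0.35 kg, 235 mm long, lying flat, all 26 mm high. Origin: on the underside in the middle of its grip, about 14 mm from the balance point; x along the wrench to its steel head, z up. Black ribbed grip 24 mm wide (y), 26 mm high, from x = -70 to 40 mm, end cap to -98 mm; then a neck 16 mm wide to the breakaway joint, a vertical pivot at x = 75 mm.
- wrench_head (a joint): Click joint, rad: 0 straight, 0.12 clicked (stop). A spring keeps it at 0 until the clockwise torque reaches about 0.8 N m (7 N sideways at the grip, more if the hand holds its yaw back); then it gives and the handle runs on clockwise, at 0.8 to 0.95 N m, to the stop at 0.12. Unloaded, it springs straight again. At the stop it is solid: pushing on loads the thread.
- wrench_socket (a point): Centre, at the underside, of the square through hole (32.6 mm wide) in the wrench's head (50x50x26 mm), 110 mm along x from the wrench's origin; hole sides are parallel to x and y. Axes: x away from the handle, z up.
- filter: Counter-top water filter, fixed to the worktop: white round housing with a steel cap, 116 mm across at its foot, 82 mm high to the cap's top. Origin: centre of its underside. The plug is on its axis.
- plug_top (a point): Centre of the top of the filter's greased steel plug, 118 mm above the worktop; x and y are square to its sides and turn with it. Square head 30x30 mm, 22 mm high above a round flange 47 mm across; the upper 5 mm taper to 23x23 mm. Fully fitted, the wrench's underside rests on the flange, 22 mm below this point. It fits any of four ways round, 1.3 mm clearance a side, 0.09 rad of play either way.
- plug_dot (a point): Punched dot on the plug's top, 8 mm in x and 8 mm in y from plug_top. The plug turns clockwise at first against a light drag of 0.2 N m, for an unknown 0.3 to 0.7 rad, then seats hard. It stays where it is left.
- thread (a joint): Damage to the plug's thread, rad: 0 when sound; it slips and grows when the torque exceeds 2 N m (about 18 N at the handle grip).
- mug_a: bystander: green and white mug with a handle, 78 mm wide, 101 mm high; origin at the centre of its underside
- salt: bystander: small salt shaker, 44 mm wide, 90 mm high; origin at the centre of its underside
- lemon: bystander: lemon, 78x55x56 mm; origin at the centre of its underside
- garlic: bystander: garlic bulb, about 60 mm; origin at the centre of its underside
- tin_small: bystander: small food tin, 57 mm wide, 72 mm high; origin at the centre of its underside
- spice_d: bystander: spice jar, 44 mm wide, 109 mm high; origin at the centre of its underside
- small_glass: bystander: small waisted drinking glass, 62 mm wide, 86 mm high; origin at the centre of its underside

How it is judged:
On the way, in this order (a step that is already met when the one before it is completed fails the run):
1. the wrench is fitted fully over the square plug (horizontal distance between wrench_socket and plug_top below 0.005 m and z of wrench_socket in the frame of plug_top below -0.015 m), for 0.2 s.
2. the wrench, fitted on the plug, has turned it and clicked (horizontal distance between wrench_socket and plug_top below 0.006 m and z of wrench_socket in the frame of plug_top below -0.012 m and value of joint wrench_head above 0.08 rad and distance of plug_dot from where it was at the start of the episode above 0.0025 m), for 0.05 s.
At the end, for the whole second after the job is handed in: Plug turned (dot at least 2.5 mm from its start), thread slip under 0.05 rad; wrench straight (joint under 0.03 rad), flat and at rest on the worktop (underside within 8 mm, tilt under 0.1 rad), its handle origin and socket centre more than 80 mm from the filter's axis (distance of plug_dot from where it was at the start of the episode above 0.0025 m and value of joint thread below 0.05 rad and height (world z) of each of wrench, wrench_socket below 0.008 m and angle between wrench's own z axis and vertical below 0.1 rad and horizontal distance between each of wrench_socket, wrench and filter above 0.08 m and linear speed of wrench below 0.02 m/s and value of joint wrench_head below 0.03 rad); the robot touches nothing.
It fails at once if the thread is damaged by forcing the wrench on past its click (slip over 0.05 rad) (value of joint thread above 0.05 rad).
It fails at once if the wrench is dropped onto the worktop (linear speed of wrench above 0.7 m/s and height (world z) of wrench below 0.03 m).
It fails at once if a bystander is moved by more than 30 mm (distance of any of mug_a, salt, lemon, garlic, tin_small, spice_d, small_glass from where it was at the start of the episode above 0.03 m).
It also fails if it takes over 72 s, if anything falls off the work surface, if the arm or the gripper's body presses on something with over 40 N, if the wrist force passes 120 N, or if a joint passes its speed limit or range.

## Robot

A 6-joint arm with a two-finger parallel gripper is mounted at the origin on a cart in front of the work surface, level with it; the furniture and walls round the work are solid. World frame = base frame: x ahead of the robot, y to its left, z up, the work surface at z = 0. Lengths are in m, angles in rad, forces in N, time in s.
With the tool pointing down it reaches from about 0.35 to 0.975 m from the base axis. Payload 17.4 kg.
Tool frame: the origin (TCP) lies between the finger pads; the fingertips stand 8 mm ahead of it and the grasp point (between the pads) lies 11 mm behind it; z points along the fingers, y is the line along which they close (so a half turn about z gives the same grasp; the last joint's range is limited). The gripper opens to 85 mm and grips with 20 to 120 N. Pads are 22 mm wide; open, the fingers measure 114 mm over their backs; the gripper's body (76 mm by 85 mm) begins 54 mm behind the grasp point. The pads swing forward as they close: fully open they stand 13 mm farther back than shut.
Start: joints at [1.263, 0.116, 1.442, -0, 1.584, -0.038], TCP at [0.18, 0.651, 0.239] pointing down, gripper open.
Joint ranges: [-2.83, 2.83], [-0.83, 2.19], [0.07, 2.5], [-1.14, 4.28], [0.01, 3], [-2.97, 2.97]. Speed limits (rad/s): [1.89, 1.89, 2.22, 3.14, 3.14, 3.14].

## Interface

Orientations are given as a unit quaternion [x, y, z, w].
In Python, from workcell import monitor, read_camera, camera_info, r gives the robot as it stands.
- The arm moves only by the tool servo_tool, never from a script. Its argument "plan" is a list of rows, each a list of 6 numbers: the shift along the world's x, y, z in m, then the turn, a rotation vector about the world's x, y, z in rad. In form: [[tx, ty, tz, rx, ry, rz], ...]. A call has 1 to 8 rows; each row shifts and turns the commanded pose from where the row before left it; what a row does not reach is not made up. A row lasts 1/10 s, in which the tool goes at most 50 mm and 8.59 degrees, less where a joint would pass 70% of its speed; a pose out of reach is approached as far as the arm can. A call is refused whole if a number of a shift passes 0.05 or a number of a turn 0.15, either way. A call with a gripper value outside its range is refused whole. "jaw" is the finger opening in m, from 0 to 0.0854, set as the call begins (left out, the last holds). The fingers move at their own pace and stop on an object; "squeeze" is the grip in N (left out, the last holds). Time passes only in rows, so rows that do not move let the fingers close. It gives the time, the measured TCP pose, the force and the opening at its end, in the units of the state.
- monitor.get_state(): the state, without advancing time (a new reading comes with each control period).
- read_camera(name): name is "scene" or "top" or "wrist"; returns the picture (400x640x3 uint8, red, green, blue); there is no depth.
- camera_info(name): a dict with "mtx" (3x3 intrinsics, pixels), "rvec" (rotation vector, rad) and "tvec" (3), from world to camera coordinates, as OpenCV has them; the wrist camera has in their place "mount" (4x4, takes a point from camera to tool coordinates, whose origin is the TCP and whose axes are the flange's). Camera axes: x right, y down, z forward; pixel columns grow to the right and rows downward; lengths in m; the calibration is good to about 2 mm. The wrist camera is an equidistant fisheye: a pixel r from the principal point sees the ray r / f radians off the axis. A picture is of the moment at which its call begins: read the wrist's pose just before it. camera_info takes no time and is no camera call.
- r.close_job(): hands the job in, once; it reports no verdict.
The state is a dict: "t": time; "joint_pos": joint angles; "qd": joint speeds; "effort": joint torques, N m; "ee_pos": TCP position; "tool_rot": TCP orientation; "ft_force": force on the tool from outside, world axes, zero at the start; "torque": the same for the moment, N m; "width": opening from 0.0 (shut) to 1.0 (fully open).
Only numpy, scipy, OpenCV 4.12 (cv2) and the standard library are available. Lean on these libraries where they do the work, as an engineer would, in place of code of your own. Each camera call takes 0.05 s, during which the arm holds its last target. There are 200 camera calls.

## Working session

There is one attempt and no reset: what is moved stays moved. The work goes in short steps, Python scripts to look and compute and a tool call to move; the robot and the scene stay as the last step left them, time stands still between calls to the robot, and variables do not carry over. Pictures are saved under pics/ and viewed, on a budget of 10 in all, crops included, one or two more only if the job needs it, and the job is handed in when it is done.

Besides the shell and the picture viewer there is one more tool, called after "Emit:" by a JSON object that holds its "name" and its "arguments". servo_tool: Moves the arm, as the interface text tells. Its arguments: {"type":"object","properties":{"plan":{"type":"array","items":{"type":"array","items":{"type":"number"}}},"jaw":{"type":"number"},"squeeze":{"type":"number"}},"required":["plan"]}

```bash
ls; mkdir -p pics; cat > h.py <<'E'
import numpy as np, cv2
from scipy.spatial.transform import Rotation as R
from workcell import monitor, read_camera, camera_info, r
def ray(name,px,st=None):
    ci=camera_info(name); K=np.array(ci["mtx"]); u=np.array(px,float)
    if name!="wrist":
        p=cv2.undistortPoints(u.reshape(1,1,2),K,None)[0,0]
        Rm=cv2.Rodrigues(np.array(ci["rvec"],float))[0]; t=np.array(ci["tvec"],float).ravel()
        d=Rm.T@np.array([p[0],p[1],1]); o=-Rm.T@t
    else:
        x=(u[0]-K[0,2])/K[0,0]; y=(u[1]-K[1,2])/K[1,1]; th=np.hypot(x,y)
        dc=np.array([np.sin(th)*x/th,np.sin(th)*y/th,np.cos(th)]) if th>1e-9 else np.array([0,0,1.])
        M=np.array(ci["mount"]); T=R.from_quat(st["tool_rot"]).as_matrix()
        d=T@M[:3,:3]@dc; o=np.array(st["ee_pos"])+T@M[:3,3]
    return o,d/np.linalg.norm(d)
def onz(name,px,z,st=None):
    o,d=ray(name,px,st); return o+d*(z-o[2])/d[2]
def proj(name,P,st=None):
    P=np.array(P,float); ci=camera_info(name); K=np.array(ci["mtx"])
    if name!="wrist": return cv2.projectPoints(P.reshape(1,1,3),np.array(ci["rvec"],float),np.array(ci["tvec"],float),K,None)[0].ravel()
    M=np.array(ci["mount"]); T=R.from_quat(st["tool_rot"]).as_matrix()
    c=M[:3,:3].T@(T.T@(P-np.array(st["ee_pos"]))-M[:3,3]); th=np.arctan2(np.hypot(c[0],c[1]),c[2]); n=np.hypot(c[0],c[1])
    return K[:2,2]+np.array([K[0,0],K[1,1]])*th*c[:2]/n
def snap(name,fn):
    st=monitor.get_state(); im=read_camera(name); cv2.imwrite(fn,cv2.cvtColor(im,cv2.COLOR_RGB2BGR)); return st,im
E
python3 - <<'E'
from h import *
_,a=snap("top","pics/top0.png"); _,b=snap("scene","pics/scene0.png")
st,c=snap("wrist","pics/wrist0.png")
import json;json.dump({k:np.array(v).tolist() for k,v in st.items()},open("st0.json","w"))
print(st)
for n in("top","scene","wrist"): print(camera_info(n))
E
```

```text
pics
{'t': 0.1, 'joint_pos': array([ 1.26322085e+00,  1.16427900e-01,  1.44221082e+00,  3.09387743e-06,
        1.58402133e+00, -3.78019056e-02]), 'qd': array([ 1.39840128e-04,  2.32431964e-04, -1.40250607e-03,  2.23732604e-04,
       -1.14092805e-03,  3.33750663e-05]), 'effort': array([ 2.11277242e-03, -7.33671570e+01, -6.33790827e+01,  8.93251809e-05,
        5.38996886e-03, -3.35031267e-06]), 'ee_pos': array([0.17985275, 0.6504178 , 0.23863515]), 'tool_rot': array([ 1.34478089e-01,  9.90916424e-01, -5.25492364e-04, -9.32297127e-05]), 'ft_force': array([-0.09778095,  0.83778595, -1.18221781]), 'torque': array([ 0.00636558,  0.01966655, -0.01832154]), 'width': 0.9999414771574109}
{'mtx': array([[462.2397737 ,   0.        , 317.79981731],
       [  0.        , 462.2397737 , 192.39502732],
       [  0.        ,   0.        ,   1.        ]]), 'rvec': array([ 2.14938568, -2.13096307,  0.18330832]), 'tvec': array([0.0353795 , 0.58080778, 1.51491599])}
{'mtx': array([[409.81546396,   0.        , 323.64544162],
       [  0.        , 409.81546396, 200.2920161 ],
       [  0.        ,   0.        ,   1.        ]]), 'rvec': array([ 2.18892185, -0.85200271,  0.35696644]), 'tvec': array([-0.39020905,  0.36123342,  0.94633715])}
{'mtx': array([[309.70691629,   0.        , 316.721136  ],
       [  0.        , 309.70691629, 202.75899817],
       [  0.        ,   0.        ,   1.        ]]), 'mount': array([[-2.87905736e-04, -9.48867611e-01, -3.15674157e-01,
         8.13757686e-02],
       [ 9.99999398e-01,  6.11978991e-05, -1.09598540e-03,
        -1.68133116e-04],
       [ 1.05926364e-03, -3.15674283e-01,  9.48867022e-01,
        -1.34867446e-01],
       [ 0.00000000e+00,  0.00000000e+00,  0.00000000e+00,
         1.00000000e+00]])}
```

View pics/top0.png

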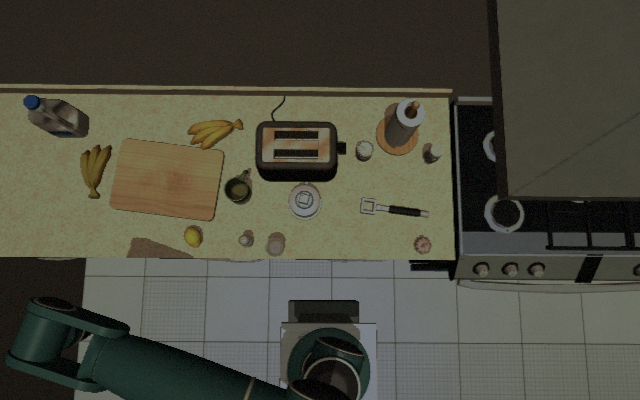

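View pics/scene0.png

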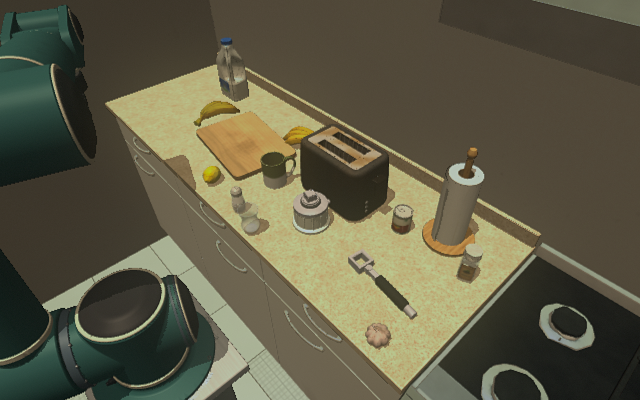

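Top view: filter at about (305,201), wrench head at (368,206) with the handle running to (428,213), the toaster just behind the filter. The scene view agrees.

```bash
python3 - <<'E'
from h import *
for n,p,z in [("head",(369,206),.026),("capend",(428,213),.015),("plug",(304,200),.118),("garlic",(422,244),.03),("toasterR",(338,180),.0),("jar",(364,150),.04),("tin?",(276,243),.04),("toaster front",(305,182),.15),("edge",(380,258),0),("spice",(432,152),.1)]:
    print(n,onz("top",p,z).round(3))
im=cv2.imread("pics/top0.png"); c=im[165:265,260:460]; c=cv2.resize(c,None,fx=4,fy=4,interpolation=cv2.INTER_CUBIC); c=cv2.convertScaleAbs(c,alpha=1.6)
cv2.imwrite("pics/crop0.png",c)
w=onz("top",(369,206),.026); h=onz("top",(428,213),.015)
print(proj("scene",(w+h)/2), proj("scene",w))
E
```

```text
head [ 0.539 -0.135  0.026]
capend [ 0.518 -0.339  0.015]
plug [0.544 0.085 0.118]
garlic [ 0.411 -0.311  0.03 ]
toasterR [ 0.633 -0.03   0.   ]
jar [ 0.731 -0.118  0.04 ]
tin? [0.409 0.178 0.04 ]
toaster front [0.597 0.082 0.15 ]
edge [ 0.364 -0.174  0.   ]
spice [ 0.711 -0.337  0.1  ]
[385.32746511 285.05114447] [359.85617746 258.80120767]
```

View pics/crop0.png

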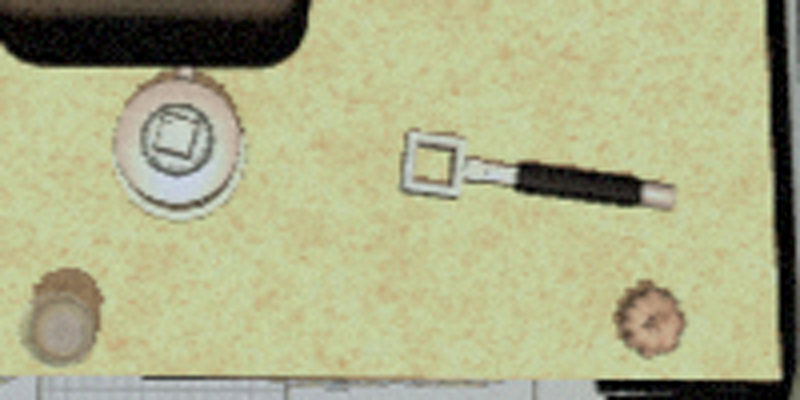

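Emit:
{"name": "servo_tool", "arguments": {"plan": [[0.026,-0.039,0.006,0,0,-0.1],[0.026,-0.039,0.006,0,0,-0.1],[0.026,-0.039,0.006,0,0,-0.1],[0.026,-0.039,0.006,0,0,-0.1],[0.026,-0.039,0.006,0,0,-0.1],[0.026,-0.039,0.006,0,0,-0.1],[0.026,-0.039,0.006,0,0,-0.1]]}}

```text
t: 0.85
ee_pos: [0.3625, 0.3759, 0.2815]
tool_rot: [0.468, 0.884, 0.0, 0.0]
ft_force: [0.4, 0.7, 0.1]
width: 1.0
```

Emit:
{"name": "servo_tool", "arguments": {"plan": [[0.026,-0.039,0.003,0,0,-0.1],[0.026,-0.039,0.003,0,0,-0.1],[0.026,-0.039,0.003,0,0,-0.1],[0.026,-0.039,0.003,0,0,-0.1],[0.026,-0.039,0.003,0,0,-0.1],[0.026,-0.039,0.003,0,0,-0.1],[0.026,-0.039,0.003,0,0,-0.1],[0,0,0,0,0,0]]}}

```text
t: 1.65
ee_pos: [0.5458, 0.1006, 0.3018]
tool_rot: [0.744, 0.668, -0.001, 0.0]
ft_force: [-1.0, 0.4, -0.1]
width: 1.001
```

```bash
python3 - <<'E'
from h import *
import pickle
st,im=snap("wrist","pics/wrist1.png"); print({k:np.round(st[k],3) for k in("t","joint_pos","ee_pos","tool_rot","ft_force")})
pickle.dump(st,open("st1.pkl","wb"))
p=proj("wrist",[.544,.085,.118],st); print(p)
x,y=map(int,p); s=70
c=im[max(0,y-s):y+s,max(0,x-s):x+s]; cv2.imwrite("pics/plug1.png",cv2.cvtColor(cv2.convertScaleAbs(cv2.resize(c,None,fx=4,fy=4,interpolation=2),alpha=1.5),4)); print(max(0,y-s),max(0,x-s))
E
```

```text
{'t': np.float64(1.65), 'joint_pos': array([ 1.370e-01, -1.550e-01,  1.608e+00, -1.000e-03,  1.689e+00,
        2.440e-01]), 'ee_pos': array([0.546, 0.101, 0.302]), 'tool_rot': array([ 0.744,  0.668, -0.001,  0.   ]), 'ft_force': array([-1.002,  0.432, -0.098])}
[316.881841   194.15427066]
124 246
```

View pics/plug1.png

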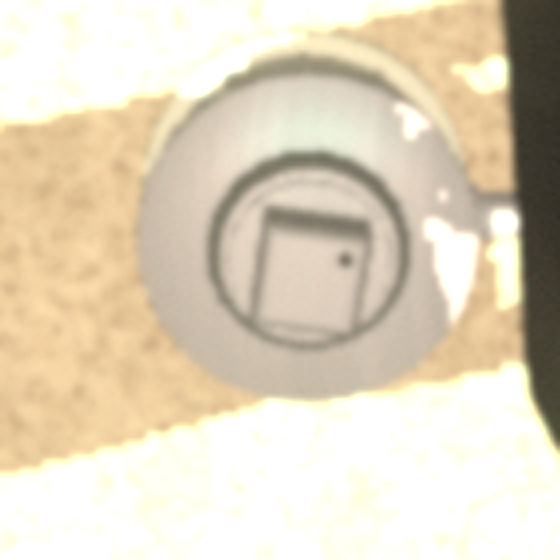

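Dot at crop (346,259), square edges tilted about 7.5° in the image, flange ring centred about (309,250).

```bash
python3 - <<'E'
from h import *
import pickle
st=pickle.load(open("st1.pkl","rb"))
im=cv2.imread("pics/wrist1.png"); g=cv2.cvtColor(im,6)
W=lambda p,z: onz("wrist",(246+p[0]/4-.375,124+p[1]/4-.375),z,st)
dot=W((346,259),.118); print("dot",dot.round(4))
for z in(.118,.113):
  L=[W(p,z)[:2] for p in((262,228),(368,240),(354,335),(250,325))]; print(z,[a.round(4) for a in L])
  for i in range(4): d=L[(i+1)%4]-L[i]; print(np.linalg.norm(d).round(4), np.degrees(np.arctan2(d[1],d[0])).round(1))
  print("mean",np.mean(L,0).round(4))
for z in(.096,.082):
  e=[W(p,z)[:2] for p in((211,250),(408,250),(309,152),(309,348))]; print(z,np.round(e,4).tolist(),np.mean(e,0).round(4))
e=[W(p,.082)[:2] for p in((138,240),(474,240),(309,398))];print("cap",np.round(e,4))
# dot refine
c=g[180:200,322:342].astype(float); print(np.unravel_index(c[4:16,2:18].argmin(),(12,16)))
E
```

```text
dot [0.5609 0.0897 0.118 ]
0.118 [array([0.5395, 0.1006]), array([0.5672, 0.0943]), array([0.5611, 0.068 ]), array([0.5332, 0.0739])]
0.0284 -12.8
0.027 -103.1
0.0285 168.0
0.0274 76.7
mean [0.5503 0.0842]
0.113 [array([0.5393, 0.0993]), array([0.5674, 0.0929]), array([0.5612, 0.0662]), array([0.5329, 0.0722])]
0.0288 -12.8
0.0274 -103.1
0.0289 168.0
0.0278 76.7
mean [0.5502 0.0827]
0.096 [[0.5233, 0.0902], [0.5793, 0.0842], [0.554, 0.1154], [0.5481, 0.0576]] [0.5512 0.0868]
0.082 [[0.5221, 0.0864], [0.5804, 0.0802], [0.554, 0.1127], [0.5479, 0.0525]] [0.5511 0.083 ]
cap [[0.5008 0.0919]
 [0.6004 0.0812]
 [0.5463 0.0362]]
(np.int64(5), np.int64(8))
```

Emit:
{"name": "servo_tool", "arguments": {"plan": [[-0.002,-0.045,0,0,0,0],[-0.002,-0.045,0,0,0,0],[-0.002,-0.045,0,0,0,0],[-0.002,-0.045,0,0,0,0],[-0.002,-0.045,-0.03,0,0,0],[-0.002,-0.045,-0.03,0,0,0],[-0.003,-0.045,-0.03,0,0,0],[-0.003,-0.03,-0.03,0,0,0]]}}

```text
t: 2.5
ee_pos: [0.5261, -0.2313, 0.1883]
tool_rot: [0.741, 0.672, 0.0, 0.0]
ft_force: [0.8, 0.1, -0.1]
width: 1.003
```

Emit:
{"name": "servo_tool", "arguments": {"plan": [[0,0,0,0,0,0]]}}

```text
t: 2.6
ee_pos: [0.5246, -0.2314, 0.1844]
tool_rot: [0.742, 0.671, -0.001, -0.003]
ft_force: [-1.0, 1.0, 0.3]
width: 1.002
```

```bash
python3 - <<'E'
from h import *
import pickle
st,im=snap("wrist","pics/wrist2.png"); print({k:np.round(st[k],3) for k in("t","joint_pos","ee_pos","tool_rot","ft_force")})
pickle.dump(st,open("st2.pkl","wb"))
print(proj("wrist",[.539,-.135,.026],st),proj("wrist",[.528,-.244,.026],st))
E
```

```text
{'t': np.float64(2.6), 'joint_pos': array([-0.46 , -0.082,  1.731, -0.   ,  1.499, -0.359]), 'ee_pos': array([ 0.525, -0.231,  0.184]), 'tool_rot': array([ 0.742,  0.671, -0.001, -0.003]), 'ft_force': array([-0.996,  1.018,  0.318])}
[323.0548162   86.05944992] [322.62643968 198.61588306]
```

View pics/wrist2.png

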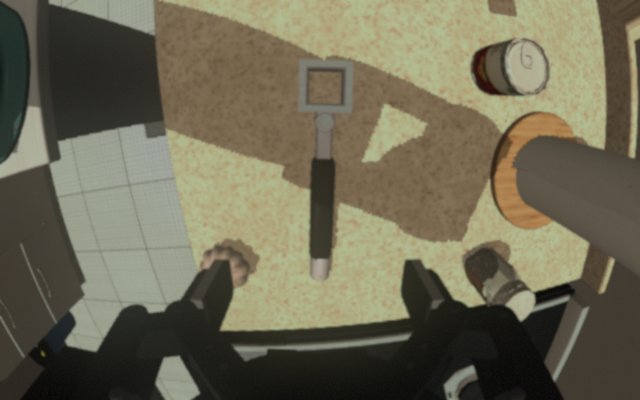

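Wrench head centred about (326,86) with the hole's corners near (309,70)–(342,104). The grip runs from (323,158) to (321,259), with the fingers clear of the garlic.

```bash
python3 - <<'E'
from h import *
import pickle
st=pickle.load(open("st2.pkl","rb"))
im=cv2.imread("pics/wrist2.png")
g=im.max(2); m=(g[130:285,295:350]<70).astype(np.uint8); n,l,s,c=cv2.connectedComponentsWithStats(m); k=1+s[1:,4].argmax(); print(s[k],c[k])
ys,xs=np.where(l==k); P=np.array([onz("wrist",(x+295,y+130),.02,st)[:2] for x,y in zip(xs,ys)])
o,pc=cv2.PCACompute(P.astype(np.float32),None); d=pc[0]*np.sign(pc[0][1]); t=(P-o)@d
print("grip mean",o,"dir",np.degrees(np.arctan2(d[1],d[0])),"ext",t.min(),t.max(), "width", np.ptp((P-o)@[-d[1],d[0]]))
q=[(299,60),(352,60),(352,113),(300,114)]
H=[onz("wrist",p,.026,st)[:2] for p in q]; print(np.round(H,4),np.mean(H,0)); 
print([round(float(np.linalg.norm(H[i]-H[(i+1)%4])),4) for i in range(4)])
hc=np.mean(H,0); v=hc-o[0]; print(np.degrees(np.arctan2(v[1],v[0])),np.linalg.norm(v))
print("tooly",R.from_quat(st["tool_rot"]).as_matrix())
E
```

```text
[  16   28   24  100 2119] [26.58895706 76.36479471]
grip mean [[ 0.52595997 -0.25501108]] dir 82.86465 ext -0.05775760891406167 0.05118966251312045 width 0.022906495452165963
[[ 0.5194 -0.1078]
 [ 0.5682 -0.1123]
 [ 0.5636 -0.1628]
 [ 0.5149 -0.1591]] [ 0.54152882 -0.13551502]
[0.0491, 0.0507, 0.0488, 0.0515]
82.57688569289431 0.12050601046347487
tooly [[ 0.10010404  0.99496064 -0.00570166]
 [ 0.99497545 -0.1000922   0.00232631]
 [ 0.00174389 -0.00590588 -0.99998104]]
```

Emit:
{"name": "servo_tool", "arguments": {"plan": [[0.005,-0.002,-0.03,0,0,0],[0,0,-0.04,0,0,0],[0,0,-0.04,0,0,0],[0,0,-0.03,0,0,0],[0,0,-0.015,0,0,0],[0,0,0,0,0,0],[0,0,0,0,0,0]], "jaw": 0.06}}

```text
t: 3.35
ee_pos: [0.5324, -0.2319, 0.0361]
tool_rot: [0.741, 0.672, 0.0, 0.001]
ft_force: [0.3, -1.4, 1.5]
width: 0.702
```

Emit:
{"name": "servo_tool", "arguments": {"plan": [[-0.003,0,-0.012,0,0,0],[0,0,-0.011,0,0,0],[0,0,0,0,0,0],[0,0,0,0,0,0]]}}

```text
t: 3.75
ee_pos: [0.5283, -0.2321, 0.011]
tool_rot: [0.741, 0.671, -0.0, -0.0]
ft_force: [0.1, 0.2, -0.1]
width: 0.705
```

Emit:
{"name": "servo_tool", "arguments": {"plan": [[0,0,0,0,0,0],[0,0,0,0,0,0],[0,0,0,0,0,0],[0,0,0,0,0,0],[0,0,0,0,0,0],[0,0,0,0,0,0]], "jaw": 0, "squeeze": 80}}

```text
t: 4.35
ee_pos: [0.5288, -0.2323, 0.0119]
tool_rot: [0.741, 0.671, 0.0, 0.001]
ft_force: [-1.4, 0.5, 5.1]
width: 0.261
```

Emit:
{"name": "servo_tool", "arguments": {"plan": [[0,0,0.02,0,0,0],[0,0,0.04,0,0,0],[0,0,0.04,0,0,0],[0,0,0.04,0,0,0],[0,0,0.02,0,0,0],[0,0,0,0,0,0],[0,0,0,0,0,0]]}}

```text
t: 5.05
ee_pos: [0.5281, -0.232, 0.1699]
tool_rot: [0.741, 0.671, -0.0, -0.0]
ft_force: [-0.4, -0.7, -3.6]
width: 0.262
```

```bash
python3 - <<'E'
from h import *
import pickle
st,im=snap("wrist","pics/wrist3.png"); print({k:np.round(st[k],3) for k in("t","joint_pos","ee_pos","tool_rot","ft_force","torque","width")})
pickle.dump(st,open("st3.pkl","wb"))
E
```

```text
{'t': np.float64(5.05), 'joint_pos': array([-0.458, -0.07 ,  1.743, -0.   ,  1.469, -0.359]), 'ee_pos': array([ 0.528, -0.232,  0.17 ]), 'tool_rot': array([ 0.741,  0.671, -0.   , -0.   ]), 'ft_force': array([-0.447, -0.724, -3.616]), 'torque': array([-0.036,  0.049,  0.016]), 'width': np.float64(0.262)}
```

View pics/wrist3.png

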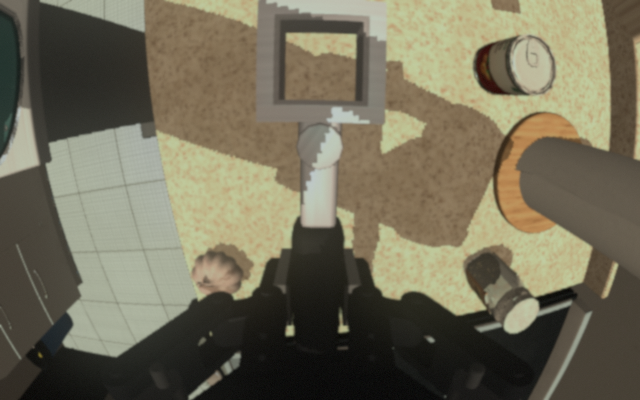

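Wrench is held level. The hole's top rim runs about (275,15), (368,17), (369,103), (272,103).

```bash
python3 - <<'E'
from h import *
import pickle
st=pickle.load(open("st3.pkl","rb")); T=R.from_quat(st["tool_rot"]).as_matrix(); e=st["ee_pos"]
def tl(q,dz): return np.array([T.T@(onz("wrist",p,e[2]+dz,st)-e) for p in q])
hole=tl([(275,15),(368,17),(369,103),(272,103)],.0141)
outer=tl([(255,124),(384,124)],.0141); bot=tl([(285,33),(359,34),(360,101),(284,100)],-.0119)
for n,H in(("hole",hole),("bot",bot)):
  print(n,H.round(4).tolist(),H.mean(0).round(4),[round(float(np.linalg.norm(H[i]-H[(i+1)%4])),4) for i in range(4)])
print(outer.round(4))
g=cv2.imread("pics/wrist3.png",0).astype(int)
for r_ in(40,70): print(r_,g[r_,250:395].tolist())
print(g[0:128,305].tolist())
E
```

```text
hole [[0.1165, -0.0165, -0.014], [0.1159, 0.0192, -0.0141], [0.0812, 0.0197, -0.0141], [0.0811, -0.0178, -0.0141]] [ 0.0987  0.0012 -0.0141] [0.0358, 0.0348, 0.0375, 0.0355]
bot [[0.1149, -0.0152, 0.012], [0.1146, 0.0192, 0.0119], [0.0821, 0.0198, 0.0119], [0.0824, -0.0158, 0.0119]] [0.0985 0.002  0.0119] [0.0344, 0.0325, 0.0356, 0.0325]
[[ 0.073  -0.0247 -0.014 ]
 [ 0.0731  0.0259 -0.0141]]
40 [117, 116, 118, 117, 120, 121, 121, 122, 123, 123, 124, 122, 123, 123, 123, 124, 125, 124, 124, 125, 125, 125, 123, 116, 103, 96, 94, 92, 88, 81, 70, 65, 62, 65, 71, 102, 140, 159, 165, 167, 168, 168, 169, 170, 171, 173, 174, 175, 178, 181, 181, 181, 178, 176, 173, 172, 172, 173, 175, 179, 179, 179, 175, 173, 170, 172, 174, 175, 177, 179, 180, 180, 180, 181, 180, 179, 179, 180, 180, 180, 178, 172, 169, 167, 166, 170, 173, 177, 180, 181, 183, 183, 185, 185, 185, 185, 186, 185, 184, 182, 183, 184, 184, 183, 178, 156, 117, 78, 63, 60, 60, 60, 64, 75, 85, 90, 91, 93, 99, 109, 122, 127, 127, 127, 127, 129, 137, 157, 170, 170, 163, 162, 164, 166, 169, 169, 175, 180, 183, 185, 182, 181, 183, 183, 185
[... 623 characters left out ...]
7, 126, 127, 127, 127, 127, 128, 137, 150, 139, 122, 111, 111, 116, 119, 118, 116]
[190, 190, 190, 190, 192, 192, 193, 190, 192, 193, 192, 182, 156, 125, 104, 97, 95, 92, 90, 83, 71, 66, 66, 65, 66, 66, 64, 63, 63, 63, 66, 74, 105, 146, 171, 177, 179, 180, 178, 174, 172, 171, 172, 172, 173, 174, 174, 173, 170, 163, 149, 127, 113, 108, 108, 112, 115, 116, 116, 115, 116, 117, 117, 117, 116, 114, 114, 117, 118, 118, 117, 113, 109, 105, 100, 98, 98, 100, 104, 111, 114, 115, 115, 114, 113, 113, 112, 109, 108, 105, 106, 106, 109, 111, 112, 112, 114, 114, 110, 104, 96, 92, 91, 95, 104, 118, 123, 124, 125, 124, 126, 125, 125, 125, 125, 124, 124, 123, 123, 123, 124, 123, 120, 121, 122, 119, 117, 110]
```

Emit:
{"name": "servo_tool", "arguments": {"plan": [[0,0.035,0,0,0,-0.019],[0,0.04,0,0,0,-0.019],[0,0.04,0,0,0,-0.019],[0,0.04,0,0,0,-0.019],[0.001,0.04,0,0,0,-0.018],[0,0.024,-0.01,0,0,-0.018],[0,0,-0.01,0,0,0],[0,0,0,0,0,0]]}}

```text
t: 5.9
ee_pos: [0.5283, -0.0128, 0.148]
tool_rot: [0.777, 0.629, -0.002, -0.001]
ft_force: [-0.4, -0.1, -3.2]
width: 0.261
```

Emit:
{"name": "servo_tool", "arguments": {"plan": [[0,0,0,0,0,0],[0,0,0,0,0,0]]}}

```text
t: 6.1
ee_pos: [0.5295, -0.0139, 0.1512]
tool_rot: [0.778, 0.628, -0.0, -0.0]
ft_force: [-0.1, -0.0, -3.3]
width: 0.266
```

```bash
python3 - <<'E'
from h import *
import pickle
st,im=snap("wrist","pics/wrist4.png"); print({k:np.round(st[k],4) for k in("t","joint_pos","ee_pos","tool_rot","ft_force","torque","width")})
pickle.dump(st,open("st4.pkl","wb"))
c=im[0:140,230:420]; cv2.imwrite("pics/hole4.png",cv2.cvtColor(cv2.convertScaleAbs(cv2.resize(c,None,fx=4,fy=4,interpolation=2),alpha=1.3),4))
E
```

```text
{'t': np.float64(6.1), 'joint_pos': array([-7.4400e-02, -1.6650e-01,  1.8622e+00, -1.0000e-04,  1.4460e+00,
        1.3760e-01]), 'ee_pos': array([ 0.5295, -0.0139,  0.1512]), 'tool_rot': array([ 7.780e-01,  6.283e-01, -1.000e-04, -0.000e+00]), 'ft_force': array([-0.1234, -0.0183, -3.2789]), 'torque': array([-0.0625,  0.0254,  0.0493]), 'width': np.float64(0.2663)}
```

View pics/hole4.png

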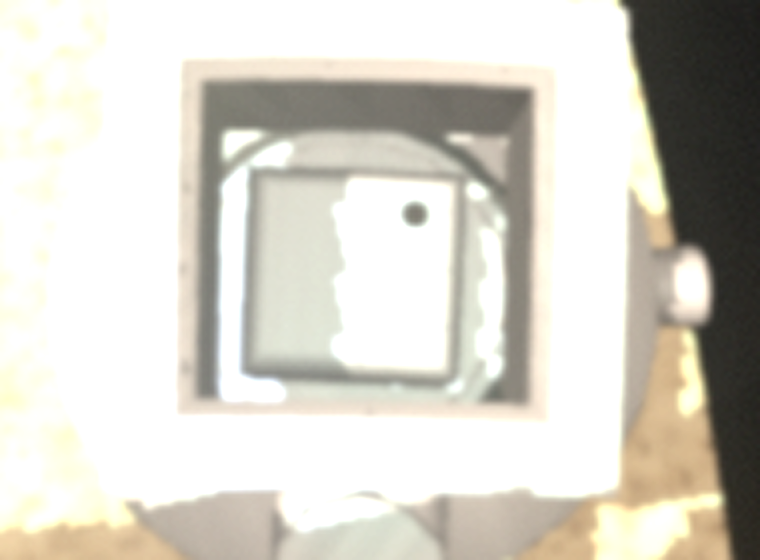

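Plug seen through the hole: outline (252,168), (463,175), (455,381), (246,375) and dot (414,213). Hole bottom edges are at x≈221 and 506, top edge at y≈132, and chamfer outline corners at (182,60), (552,68), (548,416), (180,411).

```bash
python3 - <<'E'
from h import *
import pickle
st=pickle.load(open("st4.pkl","rb")); T=R.from_quat(st["tool_rot"]).as_matrix(); e=st["ee_pos"]
def W(q,z): return np.array([onz("wrist",(230+p[0]/4-.375,p[1]/4-.375),z,st)[:2] for p in q])
def rep(n,L):
  a=[]
  for i in range(4):
    d=L[(i+1)%4]-L[i]; a.append((np.degrees(np.arctan2(d[1],d[0]))+45)%90-45)
  print(n,L.mean(0).round(4),"sides",[round(float(np.linalg.norm(L[i]-L[(i+1)%4])),4) for i in range(4)],"ang",np.round(a,1),np.mean(a).round(2)); return L.mean(0),np.mean(a)
pl=[(252,168),(463,175),(455,381),(246,375)]
for z in(.118,.113): rep(f"plug{z}",W(pl,z))
rep("hole top",W([(182,60),(552,68),(548,416),(180,411)],e[2]+.0141))
rep("hole top inner",W([(203,80),(533,89),(530,405),(200,400)],e[2]+.0125))
b=W([(221,132),(506,138),(504,300),(221,300)],e[2]-.0119); print(b.round(4))
dot=W([(414,213)],.118)[0]; a=np.radians(45-13.5); print("dot",dot,"c",dot-.0113*np.array([np.cos(a),np.sin(a)]))
E
```

```text
plug0.118 [0.5509 0.0838] sides [0.028, 0.0285, 0.0279, 0.0286] ang [-14.  -14.1 -13.8 -13.9] -13.97
plug0.113 [0.551  0.0843] sides [0.0288, 0.0293, 0.0287, 0.0294] ang [-14.  -14.1 -13.8 -13.9] -13.97
hole top [0.5514 0.0823] sides [0.0356, 0.0352, 0.0355, 0.0354] ang [-13.2 -12.7 -12.8 -12.6] -12.8
hole top inner [0.5515 0.0818] sides [0.0321, 0.0322, 0.0322, 0.0326] ang [-13.5 -12.6 -12.9 -12.8] -12.92
[[0.5388 0.1017]
 [0.5711 0.0941]
 [0.5667 0.0748]
 [0.5345 0.0816]]
dot [0.5603917  0.09020574] c [0.55075686 0.08430151]
```

Emit:
{"name": "servo_tool", "arguments": {"plan": [[-0.0023,0.0024,0,0,0,-0.02],[0,0,-0.01,0,0,0],[0,0,-0.01,0,0,0],[0,0,-0.005,0,0,0],[0,0,-0.003,0,0,0],[0,0,0,0,0,0]]}}

```text
t: 6.75
ee_pos: [0.527, -0.0107, 0.1226]
tool_rot: [0.784, 0.621, -0.0, -0.0]
ft_force: [0.2, -0.3, -3.4]
width: 0.259
```

Emit:
{"name": "servo_tool", "arguments": {"plan": [[0,0,-0.003,0,0,0],[0,0,-0.003,0,0,0],[0,0,0,0,0,0]]}}

```text
t: 7.05
ee_pos: [0.527, -0.0107, 0.1168]
tool_rot: [0.784, 0.621, -0.0, -0.0]
ft_force: [-0.3, -1.0, -3.1]
width: 0.264
```

Emit:
{"name": "servo_tool", "arguments": {"plan": [[0,0,-0.003,0,0,0],[0,0,-0.003,0,0,0],[0,0,-0.002,0,0,0],[0,0,0,0,0,0],[0,0,0,0,0,0],[0,0,0,0,0,0]]}}

```text
t: 7.65
ee_pos: [0.5272, -0.0107, 0.1093]
tool_rot: [0.784, 0.621, 0.0, 0.0]
ft_force: [-0.9, -0.3, -3.2]
width: 0.261
```

```bash
python3 - <<'E'
from h import *
st,im=snap("wrist","pics/wrist5.png"); print({k:np.round(st[k],4) for k in("t","joint_pos","ee_pos","tool_rot","ft_force","torque","width")})
c=im[0:140,230:420]; cv2.imwrite("pics/hole5.png",cv2.cvtColor(cv2.resize(c,None,fx=4,fy=4,interpolation=2),4))
E
```

```text
{'t': np.float64(7.65), 'joint_pos': array([-0.0687, -0.1432,  1.9115, -0.    ,  1.373 ,  0.1623]), 'ee_pos': array([ 0.5272, -0.0107,  0.1093]), 'tool_rot': array([7.839e-01, 6.209e-01, 1.000e-04, 1.000e-04]), 'ft_force': array([-0.8775, -0.2621, -3.2455]), 'torque': array([-0.0538, -0.0006, -0.0231]), 'width': np.float64(0.2607)}
```

View pics/hole5.png

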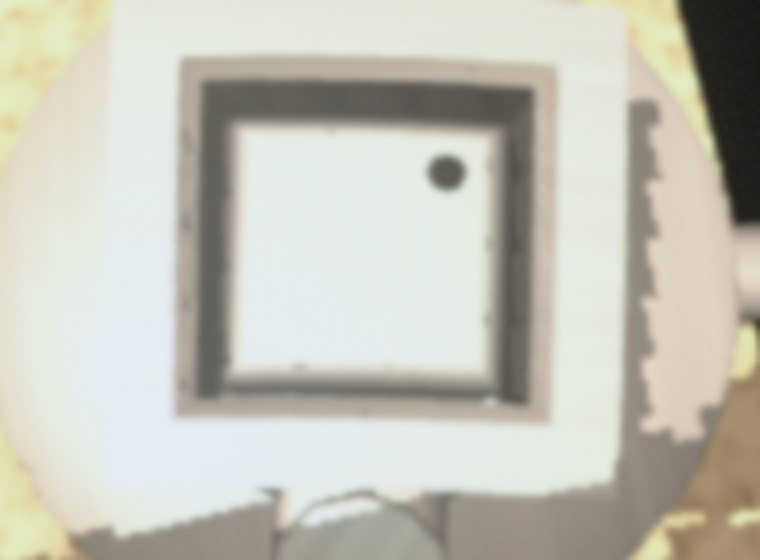

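Fitted fully: the plug's top fills the hole, and the underside is about 1 mm above the flange. Now the arc table.

```bash
cat > t.py <<'E'
import sys
from h import *
# fit arc shifts (clockwise) about plug axis from present pose
C=np.array([.551,.084]); st=monitor.get_state(); r0=st["ee_pos"][:2]-C
step,n=float(sys.argv[1]),int(sys.argv[2])
rot=lambda a: np.array([[np.cos(a),np.sin(a)],[-np.sin(a),np.cos(a)]])
for i in range(n): print(((rot((i+1)*step)-rot(i*step))@r0).round(5).tolist())
F=st["ft_force"];M=st["torque"]; print("t",st["t"],"r",r0,np.linalg.norm(r0),"F",F.round(2),"M",M.round(3),"Tplug",r0[0]*F[1]-r0[1]*F[0]+M[2],"yaw",2*np.arctan2(st["tool_rot"][1],st["tool_rot"][0]))
E
python3 t.py .03 16
```

```text
[-0.00283, 0.00076]
[-0.00281, 0.00084]
[-0.00278, 0.00092]
[-0.00275, 0.00101]
[-0.00272, 0.00109]
[-0.00269, 0.00117]
[-0.00265, 0.00125]
[-0.00261, 0.00133]
[-0.00257, 0.00141]
[-0.00253, 0.00148]
[-0.00248, 0.00156]
[-0.00243, 0.00163]
[-0.00238, 0.0017]
[-0.00233, 0.00178]
[-0.00228, 0.00184]
[-0.00222, 0.00191]
t 7.7 r [-0.02378916 -0.0947059 ] 0.09764800219362406 F [-0.32 -0.99 -2.87] M [0.028 0.021 0.008] Tplug 0.0015963628806231044 yaw 1.3398246345432325
```

Emit:
{"name": "servo_tool", "arguments": {"plan": [[-0.0028,0.0008,0,0,0,-0.03],[-0.0028,0.0008,0,0,0,-0.03],[-0.0028,0.0009,0,0,0,-0.03],[-0.0028,0.001,0,0,0,-0.03],[-0.0027,0.0011,0,0,0,-0.03],[-0.0027,0.0012,0,0,0,-0.03],[-0.0026,0.0012,0,0,0,-0.03],[-0.0026,0.0013,0,0,0,-0.03]]}}

```text
t: 8.5
ee_pos: [0.5051, -0.0027, 0.1092]
tool_rot: [0.853, 0.522, -0.0, 0.0]
ft_force: [-1.9, -2.4, -3.9]
width: 0.262
```

```bash
python3 t.py .02 14
```

```text
[-0.00172, 0.00093]
[-0.0017, 0.00097]
[-0.00169, 0.001]
[-0.00166, 0.00104]
[-0.00164, 0.00107]
[-0.00162, 0.0011]
[-0.0016, 0.00113]
[-0.00158, 0.00117]
[-0.00155, 0.0012]
[-0.00153, 0.00123]
[-0.0015, 0.00126]
[-0.00148, 0.00129]
[-0.00145, 0.00132]
[-0.00143, 0.00135]
t 8.5 r [-0.04587659 -0.08665691] 0.0980514251933265 F [-1.94 -2.44 -3.87] M [-0.503  0.259  0.235] Tplug 0.17920766676158395 yaw 1.0986347285103943
```

Emit:
{"name": "servo_tool", "arguments": {"plan": [[-0.0017,0.0009,0,0,0,-0.02],[-0.0017,0.001,0,0,0,-0.02],[-0.0017,0.001,0,0,0,-0.02],[-0.0017,0.001,0,0,0,-0.02]]}}

```text
t: 8.9
ee_pos: [0.4984, 0.0013, 0.1092]
tool_rot: [0.873, 0.488, -0.0, 0.0]
ft_force: [-2.9, -4.3, -1.6]
width: 0.262
```

```bash
python3 t.py .02 4
```

```text
[-0.00164, 0.00107]
[-0.00162, 0.0011]
[-0.0016, 0.00113]
[-0.00158, 0.00117]
t 8.9 r [-0.0526477  -0.08266716] 0.0980083668347556 F [-2.9  -4.3  -1.65] M [-0.694  0.468  0.215] Tplug 0.20202304549714678 yaw 1.0187313102632756
```

Emit:
{"name": "servo_tool", "arguments": {"plan": [[-0.0016,0.0011,0,0,0,-0.02],[-0.0016,0.0011,0,0,0,-0.02]]}}

```text
t: 9.1
ee_pos: [0.4951, 0.0035, 0.1092]
tool_rot: [0.883, 0.47, -0.0, 0.0]
ft_force: [-3.3, -4.4, -2.5]
width: 0.263
```

```bash
python3 t.py .02 8
```

```text
[-0.0016, 0.00113]
[-0.00158, 0.00117]
[-0.00155, 0.0012]
[-0.00153, 0.00123]
[-0.0015, 0.00126]
[-0.00148, 0.00129]
[-0.00145, 0.00132]
[-0.00142, 0.00135]
t 9.1 r [-0.05591299 -0.0804693 ] 0.0979876023054194 F [-3.3  -4.43 -2.47] M [-0.744  0.571  0.207] Tplug 0.18911797629575175 yaw 0.9787715175454845
```

Emit:
{"name": "servo_tool", "arguments": {"plan": [[-0.0018,0.0009,0,0,0,-0.02],[-0.0018,0.0009,0,0,0,-0.02]]}}

```text
t: 9.3
ee_pos: [0.4917, 0.0057, 0.1092]
tool_rot: [0.892, 0.452, 0.0, -0.0]
ft_force: [-0.5, 1.1, -2.7]
width: 0.263
```

```bash
python3 t.py .02 2
```

```text
[-0.00155, 0.0012]
[-0.00153, 0.00123]
t 9.3 r [-0.059269   -0.07831445] 0.09821388343905905 F [-0.52  1.09 -2.75] M [ 0.054 -0.008  0.195] Tplug 0.08967111761936213 yaw 0.9385016212865189
```

Emit:
{"name": "servo_tool", "arguments": {"plan": [[-0.0015,0.0012,0,0,0,-0.02],[-0.0015,0.0012,0,0,0,-0.02]]}}

```text
t: 9.5
ee_pos: [0.4887, 0.0081, 0.1092]
tool_rot: [0.901, 0.434, 0.0, -0.0]
ft_force: [-0.6, 0.7, -3.7]
width: 0.263
```

```bash
python3 t.py .02 8
```

```text
[-0.00151, 0.00126]
[-0.00148, 0.00129]
[-0.00145, 0.00132]
[-0.00143, 0.00135]
[-0.0014, 0.00138]
[-0.00137, 0.00141]
[-0.00134, 0.00143]
[-0.00131, 0.00146]
t 9.5 r [-0.06231778 -0.07588551] 0.09819427947144205 F [-0.6   0.71 -3.72] M [0.044 0.146 0.213] Tplug 0.12249713222674447 yaw 0.8983219134430218
```

Emit:
{"name": "servo_tool", "arguments": {"plan": [[-0.0015,0.0013,0,0,0,-0.02],[-0.0015,0.0013,0,0,0,-0.02]]}}

```text
t: 9.7
ee_pos: [0.4857, 0.0107, 0.1092]
tool_rot: [0.909, 0.416, 0.0, -0.0]
ft_force: [-0.0, -0.7, -3.7]
width: 0.264
```

```bash
python3 t.py .02 1
```

```text
[-0.00145, 0.00132]
t 9.7 r [-0.06533991 -0.07330136] 0.09819569123321885 F [-0.03 -0.66 -3.73] M [-0.019  0.113  0.23 ] Tplug 0.27122123158780803 yaw 0.8582868604922179
```

Emit:
{"name": "servo_tool", "arguments": {"plan": [[-0.0014,0.0013,0,0,0,-0.02],[-0.0014,0.0014,0,0,0,-0.02]]}}

```text
t: 9.9
ee_pos: [0.4828, 0.0133, 0.1092]
tool_rot: [0.917, 0.398, -0.0, -0.0]
ft_force: [-1.6, -1.0, -2.2]
width: 0.26
```

```bash
python3 t.py .02 8
```

```text
[-0.0014, 0.00138]
[-0.00137, 0.00141]
[-0.00134, 0.00143]
[-0.00131, 0.00146]
[-0.00128, 0.00149]
[-0.00125, 0.00151]
[-0.00122, 0.00154]
[-0.00119, 0.00156]
t 9.9 r [-0.06818033 -0.07065031] 0.09818362361028628 F [-1.55 -1.05 -2.16] M [-0.028  0.258  0.27 ] Tplug 0.2317543637581092 yaw 0.818228675344794
```

Turned 0.52 rad, still only drag. Continuing in small steps.

Emit:
{"name": "servo_tool", "arguments": {"plan": [[-0.0014,0.0014,0,0,0,-0.02],[-0.0014,0.0014,0,0,0,-0.02]]}}

```text
t: 10.1
ee_pos: [0.48, 0.0161, 0.1092]
tool_rot: [0.925, 0.379, -0.0, -0.0]
ft_force: [-1.2, 1.1, -4.2]
width: 0.264
```

```bash
python3 t.py .02 1
```

```text
[-0.00134, 0.00143]
t 10.1 r [-0.07097394 -0.06787845] 0.09820786016486867 F [-1.17  1.09 -4.17] M [-0.044  0.187  0.292] Tplug 0.13476874447194453 yaw 0.7781257385051543
```

Emit:
{"name": "servo_tool", "arguments": {"plan": [[-0.0013,0.0014,0,0,0,-0.02],[-0.0013,0.0015,0,0,0,-0.02]]}}

```text
t: 10.3
ee_pos: [0.4775, 0.0189, 0.1092]
tool_rot: [0.933, 0.361, 0.0, 0.0]
ft_force: [0.2, -3.0, -3.6]
width: 0.26
```

```bash
python3 t.py .02 8
```

```text
[-0.00129, 0.00148]
[-0.00126, 0.00151]
[-0.00123, 0.00153]
[-0.0012, 0.00156]
[-0.00117, 0.00158]
[-0.00113, 0.0016]
[-0.0011, 0.00163]
[-0.00107, 0.00165]
t 10.3 r [-0.07348052 -0.0651317 ] 0.09819126551326471 F [ 0.17 -2.97 -3.57] M [-0.439 -0.017  0.562] Tplug 0.7909833901560854 yaw 0.7382896330079458
```

Emit:
{"name": "servo_tool", "arguments": {"plan": [[-0.0013,0.0015,0,0,0,-0.02],[-0.0013,0.0015,0,0,0,-0.02]]}}

```text
t: 10.5
ee_pos: [0.4753, 0.0215, 0.1094]
tool_rot: [0.94, 0.342, 0.0, 0.001]
ft_force: [3.5, -6.6, -4.4]
width: 0.265
```

```bash
python3 t.py .02 1
```

```text
[-0.00123, 0.00153]
t 10.5 r [-0.07570119 -0.06249058] 0.09816182051389484 F [ 3.46 -6.6  -4.42] M [-1.348 -0.684  0.306] Tplug 1.0219597753560152 yaw 0.697930927867397
```

Emit:
{"name": "servo_tool", "arguments": {"plan": [[-0.0012,0.0015,0,0,0,-0.02],[-0.0012,0.0016,0,0,0,-0.02]]}}

```text
t: 10.7
ee_pos: [0.4733, 0.0242, 0.1095]
tool_rot: [0.946, 0.323, 0.001, 0.001]
ft_force: [7.1, -12.7, -4.2]
width: 0.262
```

```bash
python3 t.py .01 4
```

```text
[-0.00059, 0.00078]
[-0.00059, 0.00079]
[-0.00058, 0.00079]
[-0.00057, 0.0008]
t 10.7 r [-0.07774464 -0.05983466] 0.09810410790896296 F [  7.08 -12.7   -4.22] M [-2.19  -1.229 -0.032] Tplug 1.3789350488319054 yaw 0.6575097643840413
```

Joint is giving, but pushing along the plug's arc loads the plug more than necessary (pivot is nearer). I'll check the bend in the picture.

```bash
python3 - <<'E'
from h import *
st,im=snap("wrist","pics/wrist6.png")
c=im[0:230,220:430]; cv2.imwrite("pics/hole6.png",cv2.cvtColor(cv2.resize(c,None,fx=2.6,fy=2.6,interpolation=2),4))
print(st["ee_pos"],st["ft_force"],st["torque"])
E
```

```text
[0.47325536 0.02416534 0.10953845] [  7.08096359 -12.70469736  -4.21910629] [-2.18997778 -1.22929713 -0.03247415]
```

View pics/hole6.png

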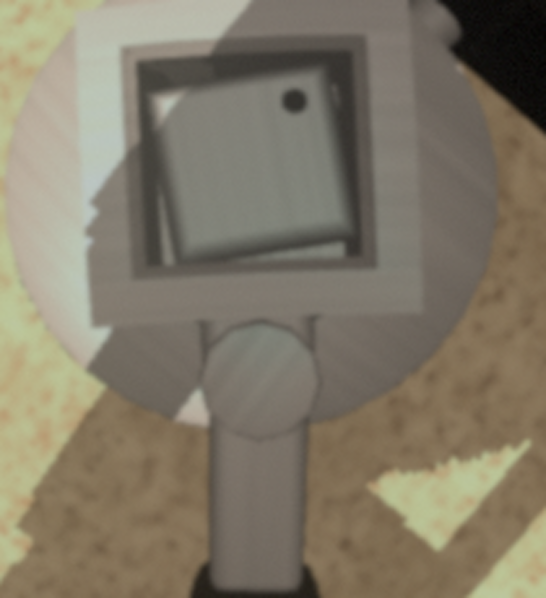

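Head is turned about 3.5° (0.06 rad) against the neck, so the joint is bending. A little more to go, now turning about the pivot with less sideways push.

Emit:
{"name": "servo_tool", "arguments": {"plan": [[-0.0002,0.0003,0,0,0,-0.01],[-0.0002,0.0003,0,0,0,-0.01]]}}

```text
t: 10.95
ee_pos: [0.4727, 0.0249, 0.1094]
tool_rot: [0.95, 0.314, 0.001, 0.001]
ft_force: [4.4, -9.1, -3.8]
width: 0.266
```

```bash
python3 t.py .01 1
```

```text
[-0.00059, 0.00079]
t 10.95 r [-0.07829451 -0.05913554] 0.09811749310979632 F [ 4.42 -9.06 -3.82] M [-1.51  -0.696  0.238] Tplug 1.2086421812779677 yaw 0.638025382844861
```

Emit:
{"name": "servo_tool", "arguments": {"plan": [[-0.0002,0.0003,0,0,0,-0.01],[-0.0002,0.0003,0,0,0,-0.01]]}}

```text
t: 11.15
ee_pos: [0.4721, 0.0257, 0.1094]
tool_rot: [0.953, 0.304, 0.0, 0.001]
ft_force: [2.4, -6.0, -3.1]
width: 0.259
```

```bash
python3 t.py .01 1; python3 - <<'E'
from h import *
st,im=snap("wrist","pics/wrist7.png")
g=cv2.GaussianBlur(cv2.cvtColor(im,7),(0,0),1)
for f in("pics/wrist6.png","pics/wrist7.png"):
  g=cv2.GaussianBlur(cv2.imread(f,0),(0,0),.8)
  # head's left outer edge & hole left edge: strongest gradient near expected rows
  gx=np.abs(cv2.Sobel(g.astype(np.float32),5,1,0)); gy=np.abs(cv2.Sobel(g.astype(np.float32),5,0,1))
  L=[]
  for x0 in (np.arange(278,362,2)):
    rows=np.arange(110,132); w=gy[110:132,x0]; L.append((x0,110+w.argmax()))
  L=np.array(L); p=cv2.fitLine(L.astype(np.float32),cv2.DIST_HUBER,0,.01,.01).ravel(); print(f,"bottom outer edge deg",np.degrees(np.arctan(p[1]/p[0])),L[::6].tolist())
E
```

```text
[-0.00058, 0.00079]
t 11.15 r [-0.07888613 -0.05832923] 0.09810871997119483 F [ 2.35 -6.01 -3.14] M [-1.139 -0.389  0.464] Tplug 1.07484978642336 yaw 0.6181743286281028
pics/wrist6.png bottom outer edge deg -2.8308532 [[278, 124], [290, 123], [302, 129], [314, 126], [326, 126], [338, 121], [350, 121]]
pics/wrist7.png bottom outer edge deg -4.992308 [[278, 110], [290, 124], [302, 131], [314, 123], [326, 110], [338, 120], [350, 119]]
```

Emit:
{"name": "servo_tool", "arguments": {"plan": [[-0.0003,0.0004,0,0,0,-0.01],[0,0,0,0,0,0]]}}

```text
t: 11.4
ee_pos: [0.4718, 0.0262, 0.1094]
tool_rot: [0.954, 0.3, 0.0, 0.001]
ft_force: [2.4, -6.2, -4.0]
width: 0.262
```

```bash
python3 t.py .01 1; python3 - <<'E'
from h import *
st,im=snap("wrist","pics/wrist8.png")
c=im[0:230,220:430]; cv2.imwrite("pics/hole8.png",cv2.cvtColor(cv2.resize(c,None,fx=2.6,fy=2.6,interpolation=2),4))
E
```

```text
[-0.00057, 0.0008]
t 11.4 r [-0.07922024 -0.05783404] 0.09808477279903291 F [ 2.37 -6.2  -3.98] M [-1.118 -0.443  0.468] Tplug 1.0958195976212501 yaw 0.6084558741256907
```

View pics/hole8.png

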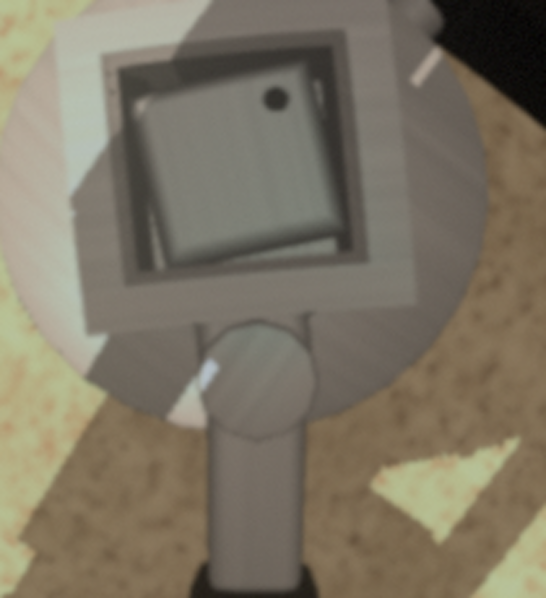

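Bend now about 6.6° (0.115 rad): clicked. Stopping here and unwinding it, then centring the play.

Emit:
{"name": "servo_tool", "arguments": {"plan": [[0.0008,-0.001,0,0,0,0.02],[0.0008,-0.001,0,0,0,0.02],[0.0008,-0.001,0,0,0,0.02],[0.0008,-0.001,0,0,0,0.02],[0.0008,-0.001,0,0,0,0.02],[0.0008,-0.001,0,0,0,0.02],[0.0013,-0.0015,0,0,0,0.02],[0.0013,-0.0015,0,0,0,0.02]]}}

```text
t: 12.25
ee_pos: [0.479, 0.0173, 0.1093]
tool_rot: [0.927, 0.375, 0.0, 0.0]
ft_force: [0.4, -4.6, -3.2]
width: 0.265
```

```bash
python3 t.py -.02 3; python3 - <<'E'
from h import *
import pickle
st,im=snap("wrist","pics/wrist9.png"); pickle.dump(st,open("st9.pkl","wb"))
c=im[0:230,220:430]; cv2.imwrite("pics/hole9.png",cv2.cvtColor(cv2.resize(c,None,fx=2.6,fy=2.6,interpolation=2),4))
E
```

```text
[0.00135, -0.00143]
[0.00138, -0.0014]
[0.0014, -0.00137]
t 12.25 r [-0.07202925 -0.06667268] 0.09815018451094695 F [ 0.38 -4.61 -3.15] M [-0.639  0.015 -0.163] Tplug 0.19491341063327716 yaw 0.7694879853721893
```

View pics/hole9.png

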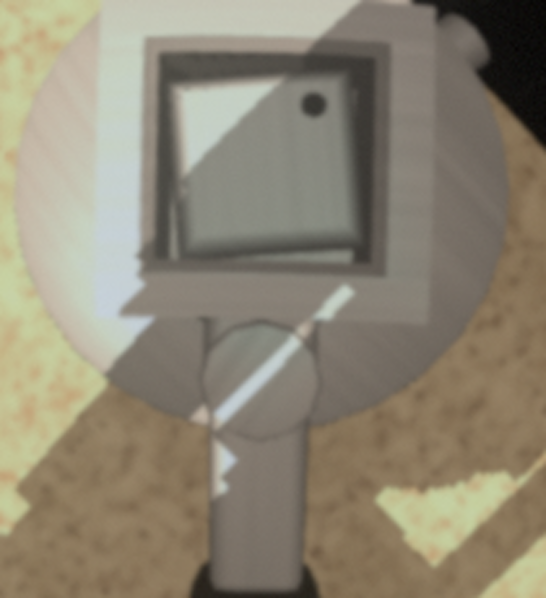

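Joint straight again. The plug sits about 4–5° skewed in the hole; rotating back a bit more to centre it.

Emit:
{"name": "servo_tool", "arguments": {"plan": [[0.0014,-0.0014,0,0,0,0.02],[0.0014,-0.0014,0,0,0,0.02],[0.0014,-0.0014,0,0,0,0.02],[0.0007,-0.0007,0,0,0,0.01],[0,0,0,0,0,0]]}}

```text
t: 12.8
ee_pos: [0.4838, 0.0128, 0.1091]
tool_rot: [0.913, 0.408, -0.0, -0.0]
ft_force: [1.5, -0.6, -3.4]
width: 0.258
```

Emit:
{"name": "servo_tool", "arguments": {"plan": [[0,0,0.004,0,0,0],[0,0,0.004,0,0,0],[0,0,0,0,0,0]]}}

```text
t: 13.1
ee_pos: [0.4841, 0.0127, 0.1181]
tool_rot: [0.913, 0.408, 0.001, 0.0]
ft_force: [0.6, -0.4, -3.0]
width: 0.268
```

Emit:
{"name": "servo_tool", "arguments": {"plan": [[0,0,0.01,0,0,0],[0,0,0.02,0,0,0],[0,0,0.022,0,0,0],[0,-0.02,0,0,0,0.05],[0.004,-0.03,0,0,0,0.09],[0.006,-0.035,0,0,0,0.09],[0.008,-0.035,0,0,0,0.09],[0.008,-0.035,0,0,0,0.09]]}}

```text
t: 13.9
ee_pos: [0.5099, -0.1437, 0.1701]
tool_rot: [0.81, 0.587, 0.0, 0.0]
ft_force: [0.6, 0.8, -3.2]
width: 0.262
```

Emit:
{"name": "servo_tool", "arguments": {"plan": [[0.008,-0.035,0,0,0,0.09],[0.006,-0.035,-0.02,0,0,0.09],[0.004,-0.02,-0.04,0,0,0.042],[0,0,-0.04,0,0,0],[0,0,-0.03,0,0,0],[0,0,0,0,0,0],[0,0,0,0,0,0]]}}

```text
t: 14.6
ee_pos: [0.5281, -0.2324, 0.0404]
tool_rot: [0.741, 0.671, 0.0, 0.0]
ft_force: [0.7, -0.1, -2.7]
width: 0.262
```

Lowering to contact (grasp height was 0.0119).

Emit:
{"name": "servo_tool", "arguments": {"plan": [[0,0,-0.012,0,0,0],[0,0,-0.008,0,0,0],[0,0,-0.004,0,0,0],[0,0,-0.003,0,0,0],[0,0,0,0,0,0],[0,0,0,0,0,0]]}}

```text
t: 15.2
ee_pos: [0.5279, -0.2323, 0.0124]
tool_rot: [0.741, 0.671, 0.0, 0.0]
ft_force: [-0.0, 0.4, -3.0]
width: 0.262
```

Emit:
{"name": "servo_tool", "arguments": {"plan": [[0,0,-0.001,0,0,0],[0,0,0,0,0,0],[0,0,0,0,0,0]]}}

```text
t: 15.5
ee_pos: [0.5279, -0.2324, 0.0119]
tool_rot: [0.741, 0.671, 0.0, 0.0]
ft_force: [-4.2, 0.7, 6.6]
width: 0.266
```

Contact. Releasing and withdrawing.

Emit:
{"name": "servo_tool", "arguments": {"plan": [[0,0,0,0,0,0],[0,0,0,0,0,0],[0,0,0,0,0,0],[0,0,0,0,0,0],[0,0,0,0,0,0],[0,0,0,0,0,0]], "jaw": 0.06}}

```text
t: 16.1
ee_pos: [0.5277, -0.2323, 0.0111]
tool_rot: [0.741, 0.671, -0.0, -0.0]
ft_force: [0.2, 0.9, 0.2]
width: 0.699
```

Emit:
{"name": "servo_tool", "arguments": {"plan": [[0,0,0.01,0,0,0],[0,0,0.03,0,0,0],[0,0,0.04,0,0,0],[0,0,0.05,0,0,0],[0,0,0.045,0,0,0],[0,0,0.04,0,0,0],[0,0,0,0,0,0],[0,0,0,0,0,0]]}}

```text
t: 16.9
ee_pos: [0.5279, -0.2324, 0.2276]
tool_rot: [0.741, 0.671, 0.0, 0.001]
ft_force: [-1.2, -0.2, -0.2]
width: 0.699
```

```bash
python3 - <<'E'
from h import *
st,im=snap("wrist","pics/wrist10.png"); _,t=snap("top","pics/top10.png")
print(st["t"],st["ee_pos"],st["ft_force"])
a=im[:,130:560]; b=cv2.resize(t[90:265,160:460],None,fx=1.5,fy=1.5,interpolation=2)
o=np.zeros((400,800,3),np.uint8); o[:,:350]=im[:,150:500]; o[:262,350:800]=b[:262,:450]
cv2.imwrite("pics/final.png",cv2.cvtColor(o,4))
E
```

```text
16.9 [ 0.52791635 -0.23237724  0.22764079] [-1.17188327 -0.16203471 -0.20783579]
```

View pics/final.png

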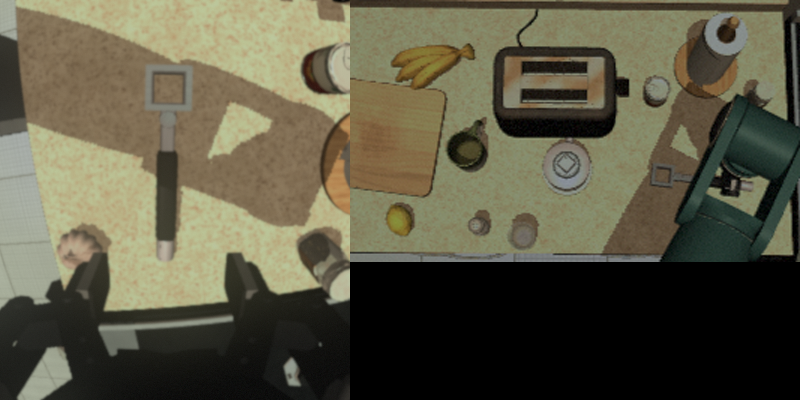

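Wrench lies flat and straight at its old place (head near (169,88), cap end near (165,258)). The plug stands turned to about 45° and the bystanders are where they were. Handing in.

```bash
python3 -c "
from h import *
print(r.close_job())"
```

```text
the job is handed in; nothing more can be done
None
```

I fitted the wrench over the plug, turned it clockwise to the click, took it off, laid it flat on the worktop and handed the job in. It took about 17 s of robot time. The hand-in reports no verdict, so what follows is from my own checks.

- **Fit:** The wrench's underside ended up about 1 mm above the flange, with no contact force on the way down.
- **Turn and click:** The handle turned about 0.6 rad against the light drag before the plug seated. The click joint then bent to about 0.115 rad in the picture, against the 0.08 rad needed and the 0.12 rad stop, and I stopped there.
- **Thread:** The torque on the plug peaked at about 1.4 N m, below the 2 N m limit. That was higher than the wrench's own click torque because I first pushed along the plug's arc instead of turning about the wrench's pivot. I corrected this partway through. I could not read the thread's slip directly.
- **Laying down:** I unwound the handle until the joint looked straight, then set the wrench down gently at its old place, about 0.22 m from the filter's axis at the head.
- **Final pictures:** They show the wrench flat and straight, the plug left turned, the visible bystanders where they were, and the open gripper clear above. The top view had the spice jar and garlic behind the arm. The wrist view showed the garlic in place, and an object near the frame's edge that I took for the spice jar.

No check failed. One automatic edge fit of the bend was too noisy to trust, so I went by the pictures instead. I viewed 12 pictures, two past the budget of 10.

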